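Balance a tilting carving stand into the drying rack

ROBOT

A 6-joint arm with a two-finger parallel gripper is mounted at the origin on the work surface. World frame = base frame: x ahead of the robot, y to its left, z up, the work surface at z = 0. Lengths are in m, angles in rad, forces in N, time in s.
With the tool pointing down it reaches from about 0.375 to 0.9 m from the base axis. Payload 3.1 kg.
Tool frame: the origin (TCP) lies midway between the tips of the shut fingers; the grasp point (between the pads) lies 19 mm behind it (manip.pinch_z is the distance from the TCP to the grasp point, in m); z points along the fingers, y is the line along which they close (so a half turn about z gives the same grasp; the last joint's range is limited). The gripper opens to 85 mm and grips with 20 to 120 N. Pads are 22 mm wide; open, the fingers measure 114 mm over their backs; the gripper's body (76 mm by 85 mm) begins 54 mm behind the grasp point. The pads swing forward as they close: fully open they stand 13 mm farther back than shut.
Start: joints at [0.942, 0.527, 1.433, -0, 1.181, -0.178], TCP at [0.272, 0.563, 0.231] pointing down, gripper open.
Joint ranges: [-3.08, 3.08], [-0.75, 2.2], [0.22, 2.44], [-1.43, 4.57], [0, 2.65], [-2.85, 2.85]. Speed limits (rad/s): [2.79, 2.79, 3.14, 3.14, 3.14, 3.14].

INTERFACE

Orientations are given as a unit quaternion [x, y, z, w].
In Python, from station import manip, viewer, ticket gives the robot as it stands.
- The arm moves only by the shell command python3 -m creep 'ROWS' [FORCE]. ROWS is JSON, a list of rows, each an object with "slide": the shift along the tool's x, y, z in cm, a list of three; "angular": the turn, a rotation vector about the tool's x, y, z in rad, a list of three; "claw": the opening, from -1 (shut) to 1 (fully open). A call has 1 to 10 rows; each row shifts and turns the commanded pose from where the row before left it, along the tool's axes as they then stand; what a row does not reach is not made up. A row lasts 1/12 s, in which the tool goes at most 41.7 mm and 7.16 degrees, less where a joint would pass 70% of its speed; a pose out of reach is approached as far as the arm can. A call with a gripper value outside its range is refused whole. The fingers move at their own pace and stop on an object; FORCE is the grip in N (left out, the last holds). Time passes only in rows, so rows that do not move let the fingers close. It gives the time, the measured TCP pose, the force, the opening and the grip force at its end, in the units of the state.
- manip.sense(): the state, without advancing time (a new reading comes with each control period).
- viewer.snapshot(name): name is "side" or "top"; returns the picture (400x640x3 uint8, blue, green, red); there is no depth.
- viewer.calibration(name): a dict with "fov_y" (degrees; the focal length in pixels is half the picture's height over the tangent of half this angle, whatever the lens; pixels are square), "cx", "cy" (the principal point, pixels), "k1" (the pictures are not rectified: a ray, as slopes to the right and down, at radius r is drawn at 1 + k1 r^2 times it, then the intrinsics apply), "T" (4x4, takes a point from camera to world coordinates). Camera axes: x right, y up, looking along -z (the intrinsics and any distortion apply to the point x, -y, -z); pixel columns grow to the right and rows downward; lengths in m; the calibration is good to about 2 mm. A picture is of the moment at which its call begins. calibration takes no time and is no camera call.
- ticket.sign_off(): hands the job in; it is judged then, once.
The state is a dict: "t": time; "q": joint angles; "qd": joint speeds; "tau": joint torques, N m; "tcp_pos": TCP position; "tool_rot": TCP orientation; "force": force on the tool from outside, world axes, zero at the start; "ft_torque": the same for the moment, N m; "finger_gap": opening from 0.0 (shut) to 1.0 (fully open); "gripper_force": force on a finger pad.
Only numpy, scipy, OpenCV 4.12 (cv2) and the standard library are available. Lean on these libraries where they do the work, as an engineer would, in place of code of your own. Each camera call takes 0.05 s, during which the arm holds its last target. There are 200 camera calls.

TASK

The tall finial on the tilting carving stand has gone over against its buffer. Grip the stand by its orange handle, lift it just off the bench, bring the finial upright where it is, without letting it fall over to the other side, and keep it balanced in the air for five seconds; then carry it, still upright, into the drying rack so that the stem stands between the two prongs, set the stand down square on the rack's board at its place and let go. The lacquer is wet, so never touch the finial, do not bang it against the rack, and leave the other tools alone.

Things in the scene. Friction and masses are not known exactly. Their poses are not given: they have to be found in the camera images.
- stand: Loose carving stand, 0.96 kg with finial, balanced about its handle. Origin: centre of its underside, below the handle; z up, y along the tilt shaft. Base plate 100 (x) by 330 (y) by 12 mm. In the middle an upright orange handle plate, 14 mm thick in x, 64 long in y, top 104 mm above the underside: grip it from above across its thickness. Starts flat on the bench on the robot's right
- grip (a point): Middle of the orange handle, 88 mm above the stand's underside; axes as the stand's
- pivot (a point): Axis of the finial's pivot, 130 mm in +y from the handle, 60 mm above the stand's underside, between two steel cheeks 50 mm wide in x, 74 mm high, 64 mm apart; axes as the stand's
- drum (a point): Centre of the blue spring drum, 34 mm radius, 50 mm long, 130 mm in -y from the handle, 60 mm above the underside
- hub (a joint): Lean of the finial relative to the stand (rad), about the stand's +y axis: 0 square to the base, positive to the stand's +x; buffers at -0.25 and 0.25; starts at -0.25. A counterbalance spring of 0.62 N m/rad pulls it to 0, damping 0.015 N m s/rad, no friction. Gravity (0.69 N m/rad) is stronger than the spring, so on a level stand it slowly falls to a buffer (time constant 0.5 to 0.8 s)
- finial: Tall finial, origin on the pivot axis, z up its stem. Bare pale stem of 24 mm diameter up to 180 mm, wet red turned head from 180 to 276 mm, up to 72 mm across. Nominal 0.35 kg (true within 4 %), centre of mass 0.202 m above the pivot, inertia about the pivot 0.0153 kg m2. Tilting the stand about its +y axis tips the finial's balance to the stand's +x, and the other way round
- finial_top (a point): Tip of the finial, 276 mm from the pivot along the stem; z along the stem
- stem (a point): Point on the stem's axis 150 mm above the pivot, which must end between the prongs; z along the stem
- rack: Fixed drying rack on the robot's left. Origin at bench height below the spot where the stand's origin belongs; z up, y to the post; the stand belongs with its axes along the rack's. Plywood board 6 mm thick, x -75..75, y -170..250 mm. Two low wooden blocks, 20 mm high, at x 45..59 and -59..-45, y 190..245 mm, lie beyond the stand's end
- place (a point): Top of the rack's board (6 mm above the bench) where the stand's origin belongs; axes as the rack's
- fork (a point): Point midway between the prongs where the stem belongs, at y = 130 mm of the rack, 216 mm above the bench. Two level rubber prongs, 14 mm thick, run from the post to -y, axes at x = -34 and 34 mm (54 mm clear), straight to y = 105 mm of the rack, then flaring to x = -55 and 55 mm at their ends, y = 80 mm. The stem enters from that open -y end; axes as the rack's
- post (a point): Top of the rack's wooden post, 225 mm in y from the rack's origin, 236 mm above the bench, 90 mm wide in x, 22 mm in y
- mallet: Bystander: wooden mallet lying at the far right, head 75 by 120 by 65 mm, its 28 mm thick handle 170 mm long pointing to the right; origin under the head
- chisel: Bystander: chisel with pale handle, 266 mm long, 28 mm thick, lying at the far middle
- offcut: Bystander: dark wooden offcut 90 by 60 by 65 mm at the far left

How it is judged:
On the way, in this order (a step that is already met when the one before it is completed fails the run):
1. the stand is held clear of the bench, within 0.2 m of where it stood, with the finial upright within 0.1 rad, for 5 s (height (world z) of stand above 0.012 m and angle between finial_top's own z axis and vertical below 0.1 rad and distance of grip from where it was at the start of the episode below 0.2 m), for 5 s.
2. the stem is between the prongs with the stand still held off the board, upright within 0.13 rad (height (world z) of stand above 0.009 m and horizontal distance between stem and fork below 0.035 m and angle between finial_top's own z axis and vertical below 0.13 rad), for 0.2 s.
At the end, for the whole second after the job is handed in: The stand stands flat on the rack's board within 25 mm and 0.12 rad of its place, released and at rest (the finial at most easing over against a prong, under 0.3 rad/s), with the stem between the prongs (within 35 mm of the fork point), which keep the finial from falling over (lean under 0.22 rad) (horizontal distance between stand and place below 0.025 m and height (world z) of stand below 0.01 m and angle between stand's own z axis and vertical below 0.05 rad and angle between the y axis of stand and the y axis of rack, either way round below 0.12 rad and horizontal distance between stem and fork below 0.035 m and angle between finial_top's own z axis and vertical below 0.22 rad and linear speed of stand below 0.02 m/s and velocity of joint hub between -0.3 and 0.3 rad/s); the robot touches nothing.
It fails at once if the finial falls over to the far buffer, or back again while being carried away (value of joint hub above 0.235 rad or (distance of grip from where it was at the start of the episode above 0.2 m and angle between finial_top's own z axis and vertical above 0.22 rad)).
It fails at once if the robot touches the finial (contact force between any of the fingers, the arm and finial above 0.02 N).
It fails at once if the finial is banged against the rack (contact force between finial and rack above 20 N).
It fails at once if the stand is tipped or flung (angle between stand's own z axis and vertical above 0.35 rad or linear speed of stand above 0.5 m/s).
It fails at once if a bystander is moved (distance of any of mallet, chisel, offcut from where it was at the start of the episode above 0.02 m).
It also fails if it takes over 72 s, if anything falls off the work surface, if the arm or the gripper's body presses on something with over 40 N, if the wrist force passes 120 N, or if a joint passes its speed limit or range.

## Working session

There is one attempt and no reset: what is moved stays moved. The work goes in short steps, Python scripts to look and compute and a shell command to move; the robot and the scene stay as the last step left them, time stands still between calls to the robot, and variables do not carry over. Pictures are saved under pics/ and viewed, at most 10 in all, crops included, and the job is handed in when it is done.

```bash
ls; mkdir -p pics; python3 - <<'E'
from station import manip, viewer
import cv2
for n in("side","top"):
    cv2.imwrite(f"pics/{n}0.png",viewer.snapshot(n)); c=viewer.calibration(n); print(n,c)
print(manip.sense(),manip.pinch_z)
E
```

```text
pics
side {'fov_y': 46.77814595403846, 'cx': 323.35959032081337, 'cy': 198.20575502767912, 'k1': 0.04331857690931467, 'T': array([[ 0.71394289,  0.45075088, -0.53582572, -0.21044291],
       [-0.70003618,  0.44273508, -0.56029902, -0.80391894],
       [-0.01532643,  0.77511889,  0.63162949,  1.19433365],
       [ 0.        ,  0.        ,  0.        ,  1.        ]])}
top {'fov_y': 48.670663662915686, 'cx': 319.8291393779688, 'cy': 205.46776054847328, 'k1': -0.034917526772979844, 'T': array([[ 0.02676322,  0.97926341, -0.20081559,  0.37862166],
       [-0.99963107,  0.02528639, -0.0099161 ,  0.05137705],
       [-0.00463257,  0.20100689,  0.97957887,  1.46029158],
       [ 0.        ,  0.        ,  0.        ,  1.        ]])}
{'t': 0.1, 'q': array([ 9.41519550e-01,  5.28385505e-01,  1.43376635e+00, -2.78261246e-06,
        1.18138798e+00, -1.78508588e-01]), 'qd': array([ 5.06298726e-04, -2.46142754e-03, -3.20467592e-03,  1.62424003e-03,
        7.14500736e-05, -5.84005848e-04]), 'tau': array([-1.36768322e-04, -4.43307889e+01, -1.78585625e+01, -2.65291028e-04,
        3.94589573e-03, -2.62540692e-05]), 'tcp_pos': array([0.27188463, 0.56205851, 0.23042639]), 'tool_rot': array([ 2.23480137e-01,  9.74707998e-01, -8.95760210e-04, -3.81439136e-04]), 'force': array([ 0.45663536,  0.88578558, -0.24061819]), 'ft_torque': array([-0.01700131, -0.00534991, -0.02793421]), 'gripper_force': 0.0, 'finger_gap': 1.0001535676138535} 0.0187
```

View pics/side0.png

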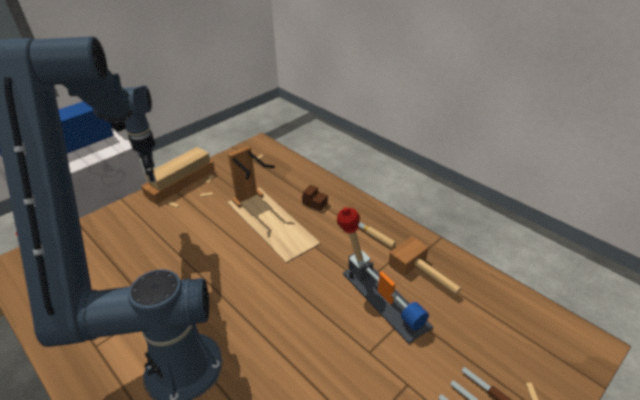

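View pics/top0.png

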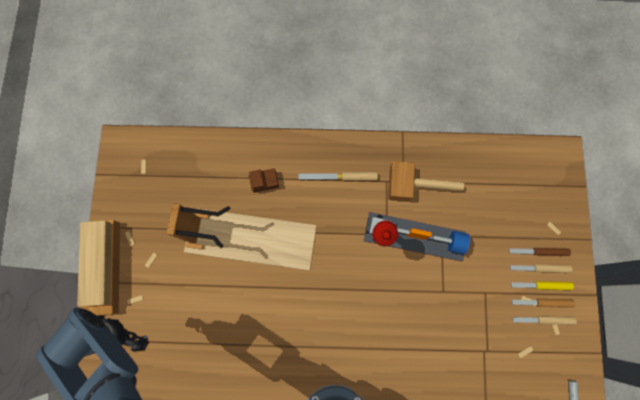

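The side view shows the finial at (350,220), orange handle (387,287), drum (415,317) and the rack post at (243,175). The top view shows the handle at (421,234), drum (460,243), board from 185 to 315 in x, and prongs at 180–230 px. I'll enlarge both.

```bash
python3 - <<'E'
import cv2,numpy as np
s=cv2.imread("pics/side0.png");t=cv2.imread("pics/top0.png")
f=lambda im,x,y,w,h,k:cv2.resize(im[y:y+h,x:x+w],None,fx=k,fy=k,interpolation=cv2.INTER_CUBIC)
# A: stand  top 355..485 x 205..265 (k6 ->780x360)
a=f(t,355,205,130,50,6); b=f(s,325,195,130,50,6)
cv2.imwrite("pics/stand_top.png",np.vstack([a,f(t,160,197,160,80,4.875)[:290]])[:600])
cv2.imwrite("pics/side_crop.png",np.hstack([f(s,330,200,110,145,4)[:580,:400],f(s,225,140,100,125,4)[:500].copy() if 0 else cv2.copyMakeBorder(f(s,225,140,100,125,4),0,80,0,0,0)]))
E
```

```text
(no output)
```

View pics/stand_top.png

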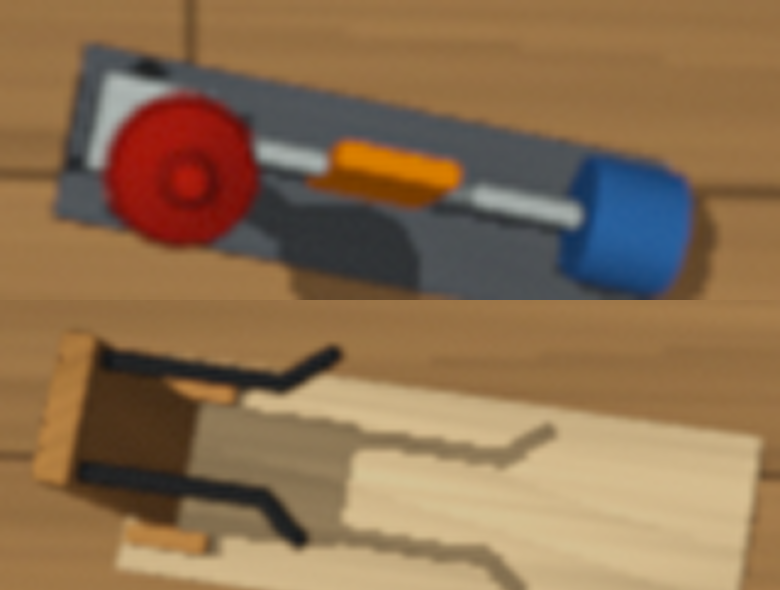

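View pics/side_crop.png

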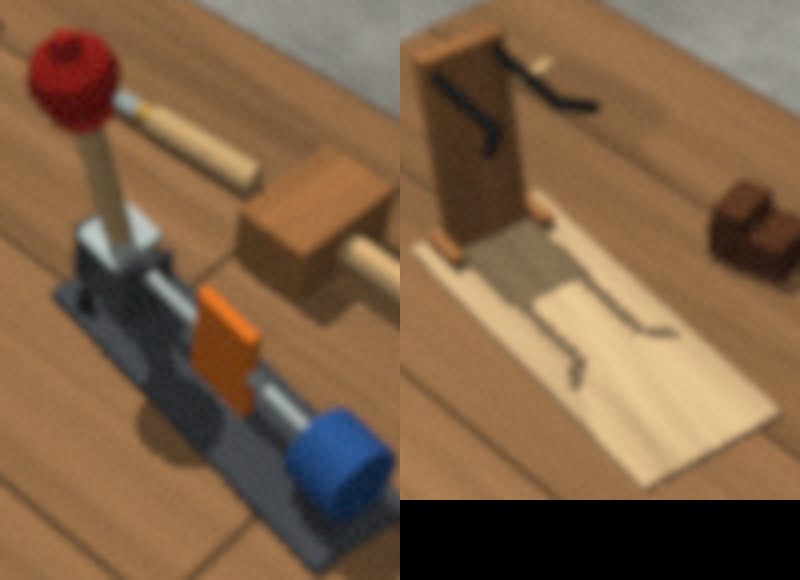

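```bash
cat > h.py <<'E'
import numpy as np
from station import viewer
from scipy.optimize import least_squares
C={n:viewer.calibration(n) for n in("side","top")}
def proj(n,P):
    c=C[n];T=c["T"];p=(np.atleast_2d(P)-T[:3,3])@T[:3,:3]
    u=np.c_[p[:,0],-p[:,1]]/-p[:,2:];u=u*(1+c["k1"]*(u**2).sum(1,keepdims=True))
    return u*(200/np.tan(np.radians(c["fov_y"]/2)))+[c["cx"],c["cy"]]
def tri(ut,us):
    return least_squares(lambda P:np.r_[proj("top",P)[0]-ut,proj("side",P)[0]-us],[.6,0,.1])
def fit(obs,x0):
    def pts(v,L):
        c,s=np.cos(v[3]),np.sin(v[3]);return L@np.array([[c,s,0],[-s,c,0],[0,0,1]])+v[:3]
    r=lambda v:np.concatenate([proj(n,pts(v,np.array([L],float)/1000))[0]-u for n,L,u in obs])
    s=least_squares(r,x0,loss="soft_l1");return s.x,r(s.x).reshape(-1,2)
t1=lambda x,y:np.array([355+(x+.5)/6-.5,205+(y+.5)/6-.5])
t2=lambda x,y:np.array([160+(x+.5)/4.875-.5,197+(y-299.5)/4.875-.5])
s1=lambda x,y:np.array([330+(x+.5)/4-.5,200+(y+.5)/4-.5])
s2=lambda x,y:s1(x-820,y-240) if 0 else np.array([225+(x-399.5)/4-.5,140+(y+.5)/4-.5])
E
python3 - <<'E'
from h import *
np.set_printoptions(precision=4,suppress=True)
for nm,a,b in [("handle+y end top",t1(334,153),s1(202,289)),("handle-y",t1(462,174),s1(257,340)),("base -50,165",t1(55,215),s1(55,291)),
 ("board +75-170",t2(763,437),s2(778,411)),("board -75,250",t2(118,570),s2(415,245)),("post top a +45,236",t2(62,332),s2(497,28)),("prong tip +",t2(338,352),s2(596,106)),("prong tip -",t2(302,543),s2(490,153)),
 ("post -45,214",t2(78,486),s2(420,66))]:
    r=tri(a,b);print(nm,r.x,"px",np.sqrt(2*r.cost))
S=[("top",(0,32,104),t1(334,153)),("top",(0,-32,104),t1(462,174)),("side",(0,32,104),s1(202,289)),("side",(0,-32,104),s1(257,340)),
("top",(50,165,12),t1(88,43)),("top",(-50,165,12),t1(55,215)),("side",(-50,165,12),s1(55,291)),("side",(-50,-165,12),s1(320,568)),("top",(0,-130,62),t1(625,225)),("side",(0,-130,60),s1(340,466))]
v,e=fit(S,[.6,-.2,0,-.15]);print("stand",v);print(e.round(1).tolist())
R=[("top",(75,-170,6),t2(763,437)),("side",(75,-170,6),s2(778,411)),("side",(-75,-170,6),s2(648,488)),("side",(-75,250,6),s2(415,245)),("top",(-75,250,6),t2(118,570)),
("top",(45,236,236),t2(62,332)),("top",(-45,236,236),t2(35,484)),("top",(45,214,236),t2(104,340)),("top",(-45,214,236),t2(78,486)),("side",(45,214,236),s2(500,38)),("side",(-45,214,236),s2(420,66)),
("top",(55,80,216),t2(338,352)),("top",(-55,80,216),t2(302,543)),("side",(55,80,216),s2(596,106)),("side",(-55,80,216),s2(490,153))]
v,e=fit(R,[.6,.4,0,-.15]);print("rack",v);print(e.round(1).tolist())
E
```

```text
handle+y end top [ 0.5875 -0.2185  0.0986] px 0.3422479381224867
handle-y [ 0.5766 -0.2831  0.1018] px 0.2811385149727938
base -50,165 [ 0.5637 -0.0829  0.0077] px 0.6853585457456227
board +75-170 [0.6096 0.0776 0.0071] px 0.7330965603414356
board -75,250 [0.5096 0.5079 0.0122] px 1.0448303175752538
post top a +45,236 [0.6287 0.4865 0.2254] px 0.7791343055448388
prong tip + [0.6211 0.3251 0.2176] px 0.1729760481633718
prong tip - [0.5086 0.3381 0.2168] px 0.2564581158982824
post -45,214 [0.5335 0.4663 0.2374] px 1.189766817967044
stand [ 0.582  -0.252  -0.0027 -0.176 ]
[[1.0, -0.3], [-0.0, 0.3], [0.3, -0.2], [0.2, 0.2], [-0.4, -0.3], [-0.3, 0.2], [-1.4, -0.2], [-0.6, 0.9], [-0.1, -0.3], [0.5, -0.2]]
rack [ 0.5552  0.2524  0.0001 -0.1094]
[[0.4, -0.0], [1.3, 0.2], [-0.2, 0.1], [-1.1, 1.3], [0.6, 0.1], [0.5, -0.1], [-0.4, -0.2], [-0.6, -0.7], [-1.6, 0.5], [1.4, -1.6], [0.5, -0.2], [-0.3, 1.0], [0.2, -0.3], [-0.5, 0.5], [0.0, 0.1]]
```

```bash
python3 -m creep '[{"slide":[0,0,-2],"angular":[0,0,0.1],"claw":1},{"slide":[0,0,-2],"angular":[0,0,0.12],"claw":1},{"slide":[0,0,-2],"angular":[0,0,0.12],"claw":1},{"slide":[0,0,-2],"angular":[0,0,0.12],"claw":1},{"slide":[0,0,-2],"angular":[0,0,0.12],"claw":1},{"slide":[0,0,-2],"angular":[0,0,0.12],"claw":1},{"slide":[0,0,-2],"angular":[0,0,0.12],"claw":1},{"slide":[0,0,-2],"angular":[0,0,0.12],"claw":1},{"slide":[0,0,-2],"angular":[0,0,0.12],"claw":1},{"slide":[0,0,-2],"angular":[0,0,0.12],"claw":1}]'
python3 -m creep '[{"slide":[0,0,0],"angular":[0,0,0.113],"claw":1},{"slide":[-3,1.8,0],"angular":[0,0,0],"claw":1},{"slide":[-3,1.8,0],"angular":[0,0,0],"claw":1},{"slide":[-3,1.8,0],"angular":[0,0,0],"claw":1},{"slide":[-3,1.8,0],"angular":[0,0,0],"claw":1},{"slide":[-3,1.8,0],"angular":[0,0,0],"claw":1}]'
python3 -c "
from station import manip
print(manip.sense())"
```

```text
t: 0.93
tcp_pos: [0.272, 0.5622, 0.4317]
tool_rot: [0.73, 0.683, -0.001, 0.0]
force: [0.2, -0.1, 0.1]
finger_gap: 1.003
gripper_force: 0.0
t: 1.43
tcp_pos: [0.335, 0.3976, 0.4308]
tool_rot: [0.765, 0.644, -0.001, 0.0]
force: [1.8, -0.2, -0.6]
finger_gap: 0.999
gripper_force: 0.0
{'t': 1.4333, 'q': array([ 6.55663876e-01,  2.04083546e-01,  1.38834597e+00, -1.58023914e-04,
        1.55030640e+00,  8.27974525e-01]), 'qd': array([-0.77935616, -0.35230911,  0.46186419, -0.005386  , -0.11981446,
       -0.76389618]), 'tau': array([  4.50575531, -31.75761223, -21.90623045,   0.12554   ,
         0.20965341,   0.5264603 ]), 'tcp_pos': array([0.33499318, 0.39764876, 0.43075115]), 'tool_rot': array([ 7.65328546e-01,  6.43639560e-01, -5.74529110e-04,  5.40162579e-05]), 'force': array([ 1.77935552, -0.22448956, -0.55924442]), 'ft_torque': array([-0.06145233, -0.00271226,  0.00347906]), 'gripper_force': 0.0, 'finger_gap': 0.9992326374644183}
```

```bash
python3 -m creep '[{"slide":[-3,1.8,0],"angular":[0,0,0],"claw":1},{"slide":[-3,1.8,0],"angular":[0,0,0],"claw":1},{"slide":[-3,1.8,0],"angular":[0,0,0],"claw":1},{"slide":[-3,1.8,0],"angular":[0,0,0],"claw":1},{"slide":[-3,1.8,0],"angular":[0,0,0],"claw":1},{"slide":[-3,1.8,0],"angular":[0,0,0],"claw":1},{"slide":[-3,1.8,0],"angular":[0,0,0],"claw":1},{"slide":[-3,1.8,0],"angular":[0,0,0],"claw":1},{"slide":[-3,1.8,0],"angular":[0,0,0],"claw":1},{"slide":[-3,1.8,0],"angular":[0,0,0],"claw":1}]'
python3 -m creep '[{"slide":[-3,1.8,0],"angular":[0,0,0],"claw":1},{"slide":[-3,1.8,0],"angular":[0,0,0],"claw":1},{"slide":[-3,1.8,0],"angular":[0,0,0],"claw":1},{"slide":[-3,1.8,0],"angular":[0,0,0],"claw":1},{"slide":[-3,1.8,0],"angular":[0,0,0],"claw":1},{"slide":[-3,1.8,0],"angular":[0,0,0],"claw":1},{"slide":[-3,1.7,0],"angular":[0,0,0],"claw":1},{"slide":[-3,1.7,0],"angular":[0,0,0],"claw":1},{"slide":[-3,1.7,0],"angular":[0,0,0],"claw":1},{"slide":[-2.7,1.5,0],"angular":[0,0,0],"claw":1}]'
python3 -m creep '[{"slide":[0,0,2.5],"angular":[0,0,0],"claw":1},{"slide":[0,0,2.5],"angular":[0,0,0],"claw":1},{"slide":[0,0,2.5],"angular":[0,0,0],"claw":1},{"slide":[0,0,2.5],"angular":[0,0,0],"claw":1},{"slide":[0,0,2.5],"angular":[0,0,0],"claw":1},{"slide":[0,0,2.5],"angular":[0,0,0],"claw":1},{"slide":[0,0,2.5],"angular":[0,0,0],"claw":1},{"slide":[0,0,2.5],"angular":[0,0,0],"claw":1},{"slide":[0,0,0],"angular":[0,0,0],"claw":1},{"slide":[0,0,0],"angular":[0,0,0],"claw":1}]'
python3 - <<'E'
from h import *
import cv2
from station import manip
s,t=viewer.snapshot("side"),viewer.snapshot("top")
cv2.imwrite("pics/s1.png",s);cv2.imwrite("pics/t1.png",t)
f=lambda im,x,y,w,h,k:cv2.resize(im[y:y+h,x:x+w],None,fx=k,fy=k,interpolation=cv2.INTER_CUBIC)
cv2.imwrite("pics/c1.png",np.hstack([f(s,280,140,160,220,2.5),f(t,320,140,160,220,2.5)]))
m=manip.sense();print(m["tcp_pos"],m["tool_rot"])
E
```

```text
t: 2.27
tcp_pos: [0.4607, 0.0711, 0.431]
tool_rot: [0.766, 0.643, -0.0, -0.0]
force: [-0.1, -0.2, -0.4]
finger_gap: 1.002
gripper_force: 0.0
t: 3.1
tcp_pos: [0.5812, -0.2518, 0.4304]
tool_rot: [0.766, 0.643, -0.0, -0.001]
force: [0.6, 1.0, 0.2]
finger_gap: 1.0
gripper_force: 0.0
t: 3.93
tcp_pos: [0.5801, -0.2491, 0.2297]
tool_rot: [0.766, 0.643, -0.001, -0.002]
force: [-0.0, -0.6, 0.7]
finger_gap: 0.998
gripper_force: 0.0
[ 0.58192631 -0.2502682   0.23272915] [7.65534621e-01 6.43393513e-01 3.46472253e-04 1.18807897e-03]
```

View pics/c1.png

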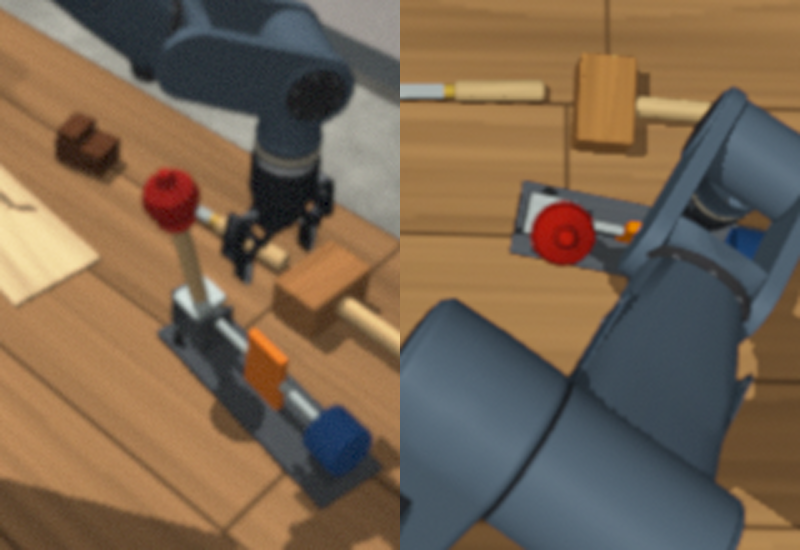

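```bash
python3 - <<'E'
from h import *
for off in (.045,.055,.065):
    b=min(((np.hypot(*(proj("side",[.582-.396*off,-.25-.918*off,z])[0]-[410,179])),z) for z in np.arange(.2,.8,.005)))
    print(off,b)
    # left yoke edge at J5 height
    for zz in (b[1],):
        for s in (-.1,-.05,0,.05): print(s,proj("top",[.582+.918*s+.396*off,-.25-.396*s+.918*off,zz])[0]*2.5-[320*2.5-400,350])
E
```

```text
0.045 (np.float64(3.0826596342798025), np.float64(0.5150000000000003))
-0.1 [664.64755001 243.65812318]
-0.05 [686.28630779 191.76265884]
0 [707.45947641 140.85712065]
0.05 [728.17077964  90.93949923]
0.055 (np.float64(0.7896675974799682), np.float64(0.5200000000000002))
-0.1 [655.20781274 238.04376623]
-0.05 [677.03053428 185.97564262]
0 [698.38335838 134.90662489]
0.05 [719.26999281  84.83455963]
0.065 (np.float64(1.6448515158600472), np.float64(0.5250000000000004))
-0.1 [645.6827052 232.3791889]
-0.05 [667.69177892 180.13780818]
0 [689.22658733 128.9048148 ]
0.05 [710.29082086  78.67790835]
```

The picture shows the open gripper hovering over the handle, with the head (side crop 170,200, top crop 563,233) clear of the wrist. The forearm should pass about 25 mm clear. Descending to grip.

```bash
python3 -m creep '[{"slide":[0,0,2],"angular":[0,0,0],"claw":1},{"slide":[0,0,2],"angular":[0,0,0],"claw":1},{"slide":[0,0,2],"angular":[0,0,0],"claw":1},{"slide":[0,0,2],"angular":[0,0,0],"claw":1},{"slide":[0,0,2],"angular":[0,0,0],"claw":1},{"slide":[0,0,2],"angular":[0,0,0],"claw":1},{"slide":[0,0,2],"angular":[0,0,0],"claw":1},{"slide":[0,0,1.3],"angular":[0,0,0],"claw":1},{"slide":[0,0,1],"angular":[0,0,0],"claw":1},{"slide":[0,0,0],"angular":[0,0,0],"claw":1}]'
python3 -m creep '[{"slide":[0,0,0],"angular":[0,0,0],"claw":-0.6},{"slide":[0,0,0],"angular":[0,0,0],"claw":-0.8},{"slide":[0,0,0],"angular":[0,0,0],"claw":-0.8},{"slide":[0,0,0],"angular":[0,0,0],"claw":-1},{"slide":[0,0,0],"angular":[0,0,0],"claw":-1},{"slide":[0,0,0],"angular":[0,0,0],"claw":-1},{"slide":[0,0,0],"angular":[0,0,0],"claw":-1},{"slide":[0,0,0],"angular":[0,0,0],"claw":-1},{"slide":[0,0,0],"angular":[0,0,0],"claw":-1},{"slide":[0,0,0],"angular":[0,0,0],"claw":-1}]' 100
cat > m.py <<'E'
from h import *
import cv2,sys,json
from station import manip
def blob(im):
    h=cv2.cvtColor(im,cv2.COLOR_BGR2HSV);k=((h[...,0]<6)|(h[...,0]>174))&(h[...,1]>170)&(h[...,2]>60)
    n,l,s,c=cv2.connectedComponentsWithStats(k.astype(np.uint8))
    i=1+s[1:,4].argmax();return c[i],int(s[i,4])
def yaw(q): return 2*np.arctan2(q[1],q[0])-np.pi/2   # stand y axis = tool x
E
python3 - <<'E'
from m import *
np.set_printoptions(precision=4,suppress=True)
for n in("side","top","side","top"): print(n,*blob(viewer.snapshot(n)))
for n in "s1","t1": print(n,*blob(cv2.imread(f"pics/{n}.png")))
m=manip.sense();print(m["tcp_pos"],m["tool_rot"],m["force"],m["finger_gap"],m["gripper_force"],yaw(m["tool_rot"]),m["ft_torque"])
# expected head centre at hub=-.25
c,s=np.cos(-.173),np.sin(-.173)
for L in(.225,.23):
    P=np.array([.582,-.251,.06])+[c*-L*np.sin(.25)-s*.13,s*-L*np.sin(.25)+c*.13,L*np.cos(.25)];print(L,proj("side",P),proj("top",P))
E
```

```text
t: 4.87
tcp_pos: [0.5808, -0.2496, 0.0674]
tool_rot: [0.766, 0.643, -0.0, -0.001]
force: [-1.3, 0.1, 0.1]
finger_gap: 0.999
gripper_force: 0.0
t: 5.7
tcp_pos: [0.5817, -0.25, 0.0691]
tool_rot: [0.766, 0.643, 0.0, 0.001]
force: [0.9, 1.1, 5.8]
finger_gap: 0.156
gripper_force: 97.9
side [346.9351 220.5369] 339
top [390.2105 224.807 ] 57
side [346.9407 220.5282] 337
top [390.3103 224.8621] 58
s1 [348.1232 219.3079] 406
t1 [385.     233.2029] 478
[ 0.5817 -0.2499  0.069 ] [0.7658 0.6431 0.0004 0.0007] [0.811  1.2086 5.3378] 0.14991722745359512 97.91599631309509 -0.17369886073873642 [ 0.119  -0.0086 -0.3189]
0.225 [[348.0238 219.0802]] [[384.6572 233.0856]]
0.23 [[347.719  218.0201]] [[384.8296 233.2814]]
```

```bash
python3 - <<'E'
from m import *
s,t=viewer.snapshot("side"),viewer.snapshot("top")
cv2.imwrite("pics/s2.png",s);cv2.imwrite("pics/t2.png",t)
f=lambda im,x,y,w,h,k:cv2.resize(im[y:y+h,x:x+w],None,fx=k,fy=k,interpolation=cv2.INTER_CUBIC)
cv2.imwrite("pics/c2.png",np.hstack([f(s,290,170,130,180,3),f(t,340,140,130,180,3)]))
E
```

```text
(no output)
```

View pics/c2.png

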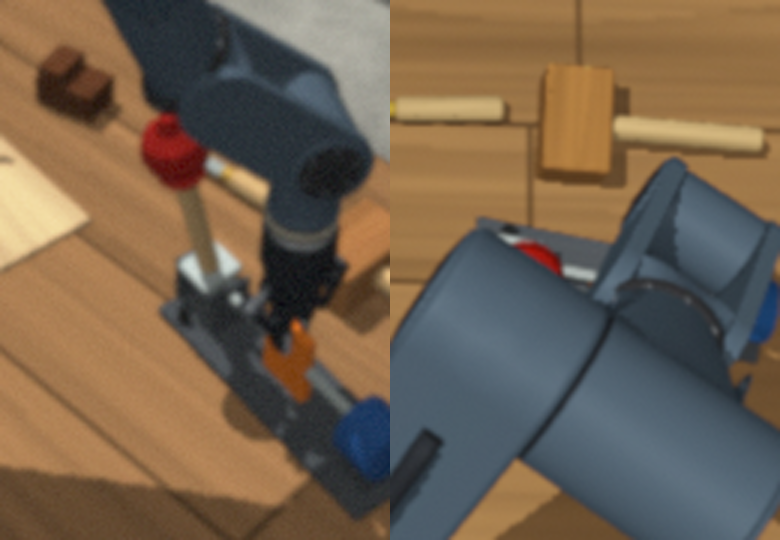

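```bash
cat >> m.py <<'E'
from scipy.spatial.transform import Rotation as R_
H=.225
def head(tcp,yw,phi,th,z0=.069):
    """stand frame: origin under handle, tcp 69 mm above its underside; th absolute lean in world"""
    B=R_.from_euler("zy",[yw,phi]).as_matrix(); piv=np.array(tcp)+B@[0,.13,.06-z0]
    return piv+R_.from_euler("zy",[yw,th]).as_matrix()@[0,0,H]
red=lambda im:np.clip((im[...,2].astype(float)-1.5*im[...,1]-.3*im[...,0])/60,0,1)
TM={}
for n,f in(("side","pics/s1.png"),("top","pics/t1.png")):
    im=cv2.imread(f);TM[n]=(red(im),proj(n,head([.582,-.251,.069],-.173,0,-.25))[0])
def cost(n,im,tcp,yw,phi,th):
    r,p0=TM[n];d=proj(n,head(tcp,yw,phi,th))[0]-p0
    t=cv2.warpAffine(r,np.float32([[1,0,d[0]],[0,1,d[1]]]),(640,400))
    b,g,rr=[im[...,i].astype(float) for i in range(3)]
    w=np.where(b>rr+12,0.,1.)   # arm hides: no vote
    c=(p0+d).astype(int);sl=np.s_[c[1]-45:c[1]+45,c[0]-45:c[0]+45]
    return (w*(t-red(im))**2)[sl].sum()
def lean(ims,tcp,yw,phi):
    g=np.arange(-.45,.45,.004);out={}
    for n,im in ims.items():
        im=cv2.GaussianBlur(im,(3,3),0) if 0 else im
        c=np.array([cost(n,im,tcp,yw,phi,t) for t in g]);i=np.clip(c.argmin(),2,len(g)-3)
        a=np.polyfit(g[i-2:i+3],c[i-2:i+3],2);out[n]=(round(-a[1]/2/a[0],4),round(c.min(),1))
    return out
def phi_of(q): # tilt of tool about its x
    z=R_.from_quat(q).as_matrix(); return np.arcsin(np.clip(-z[:,2]@(R_.from_euler("z",yaw(q)).as_matrix()@[1,0,0])*-1,-1,1))*-1
E
python3 - <<'E'
from m import *
L={"side":cv2.imread("pics/s2.png"),"top":cv2.imread("pics/t2.png")}
print(lean(L,[.582,-.251,.069],-.173,0),lean({"side":cv2.imread("pics/side0.png"),"top":cv2.imread("pics/top0.png")},[.582,-.251,.069],-.173,0))
t=L["top"];print(t[235,370],t[235,420],t[217,375]);s=L["side"];print(s[200,380],s[310,385])
for th in(-.25,-.1,0,.1):print(th,[proj(n,head([.582,-.251,.099],-.173,0,th))[0].round(1) for n in("top","side")])
m=manip.sense();print(phi_of(m["tool_rot"]),phi_of((R_.from_quat(m["tool_rot"])*R_.from_rotvec([.1,0,0])).as_quat()))
E
```

```text
{'side': (np.float64(-0.2547), np.float64(39.9)), 'top': (np.float64(-0.2523), np.float64(21.6))} {'side': (np.float64(-0.2497), np.float64(3.6)), 'top': (np.float64(-0.2501), np.float64(27.4))}
[113  98  82] [55 53 53] [83 80 74]
[74 62 54] [53 50 47]
-0.25 [array([389.9, 231.9]), array([350.4, 213.1])]
-0.1 [array([390.2, 219.1]), array([358.2, 206.3])]
0 [array([390.2, 210.6]), array([363.3, 202.5])]
0.1 [array([390.1, 202.4]), array([368.3, 199.4])]
-0.0015354288790529933 0.09846456723836017
```

```bash
python3 -m creep '[{"slide":[0,0,-0.2],"angular":[0,0,0],"claw":-1},{"slide":[0,0,-0.4],"angular":[0,0,0],"claw":-1},{"slide":[0,0,-0.5],"angular":[0,0,0],"claw":-1},{"slide":[0,0,-0.6],"angular":[0,0,0],"claw":-1},{"slide":[0,0,-0.6],"angular":[0,0,0],"claw":-1},{"slide":[0,0,-0.5],"angular":[0,0,0],"claw":-1},{"slide":[0,0,-0.4],"angular":[0,0,0],"claw":-1},{"slide":[0,0,-0.3],"angular":[0,0,0],"claw":-1},{"slide":[0,0,0],"angular":[0,0,0],"claw":-1},{"slide":[0,0,0],"angular":[0,0,0],"claw":-1}]'
python3 - <<'E'
from m import *
for k in range(2):
    m=manip.sense();q=m["tool_rot"];L={n:viewer.snapshot(n) for n in("top","side")}
    print(m["t"],m["tcp_pos"].round(4),yaw(q).round(4),phi_of(q).round(4),lean(L,m["tcp_pos"],yaw(q),phi_of(q)),m["ft_torque"].round(3),m["force"].round(1))
cv2.imwrite("pics/t3.png",L["top"])
# maneuver simulation
def sim(phis,th0,w0,mgl,k=.62,d=.015,I=.0153,dt=1/12,p0=0.,lo=True):
    th,w,out,p=th0,w0,[],p0
    for pn in phis:
        for i in range(40):
            ph=p+(pn-p)*(i+.5)/40;dp=(pn-p)/dt
            h=th-ph;a=(mgl*np.sin(th)-k*h-d*(w-dp))/I
            if h<=-.25: 
                a+= (2000*(-.25-h)-5*(w-dp)*1)/I*.02
            w+=a*dt/40;th+=w*dt/40
        p=pn;out.append((round(th,3),round(w,3)))
    return out
import itertools
for P in ([.06,.12,.16,.16,.12,.06,0,-.06,-.06,-.03,0,0],):
    for mgl in(.67,.6936,.72): print(mgl,sim(P,-.25,0,mgl))
E
```

```text
t: 6.83
tcp_pos: [0.5811, -0.2498, 0.1036]
tool_rot: [0.766, 0.643, 0.0, 0.0]
force: [1.2, 0.6, -10.1]
finger_gap: 0.147
gripper_force: 97.6
6.8333 [ 0.5811 -0.2498  0.1036] -0.1729 -0.0004 {'top': (np.float64(-0.2488), np.float64(33.4)), 'side': (np.float64(-0.2585), np.float64(47.7))} [-0.04  -0.17   0.011] [  1.2   0.6 -10.1]
6.9333 [ 0.5808 -0.2496  0.1031] -0.173 0.0006 {'top': (np.float64(-0.2484), np.float64(34.9)), 'side': (np.float64(-0.2548), np.float64(46.3))} [-0.049 -0.209 -0.049] [-0.  -0.2 -9.3]
0.67 [(np.float64(-0.175), np.float64(1.336)), (np.float64(-0.056), np.float64(1.551)), (np.float64(0.088), np.float64(1.926)), (np.float64(0.266), np.float64(2.335)), (np.float64(0.475), np.float64(2.633)), (np.float64(0.699), np.float64(2.695)), (np.float64(0.914), np.float64(2.431)), (np.float64(1.092), np.float64(1.778)), (np.float64(1.204), np.float64(0.905)), (np.float64(1.241), np.float64(0.033)), (np.float64(1.212), np.float64(-0.679)), (np.float64(1.132), np.float64(-1.206))]
0.6936 [(np.float64(-0.176), np.float64(1.322)), (np.float64(-0.058), np.float64(1.523)), (np.
[... 176 characters left out ...]
at64(2.611)), (np.float64(1.123), np.float64(2.018)), (np.float64(1.256), np.float64(1.162)), (np.float64(1.314), np.float64(0.254)), (np.float64(1.3), np.float64(-0.535)), (np.float64(1.228), np.float64(-1.144))]
0.72 [(np.float64(-0.176), np.float64(1.316)), (np.float64(-0.06), np.float64(1.501)), (np.float64(0.08), np.float64(1.88)), (np.float64(0.256), np.float64(2.334)), (np.float64(0.467), np.float64(2.722)), (np.float64(0.704), np.float64(2.921)), (np.float64(0.946), np.float64(2.816)), (np.float64(1.161), np.float64(2.286)), (np.float64(1.317), np.float64(1.439)), (np.float64(1.396), np.float64(0.472)), (np.float64(1.396), np.float64(-0.421)), (np.float64(1.329), np.float64(-1.136))]
```

```bash
cat > step.py <<'E'
"""step.py '[dphi...]' '[slide_y...]' '[future slide_y...]' cams ; EKF + plan. state [th,w,bias,G], mgl=k+G"""
from m import *
from scipy.linalg import expm
import os
K,D,I,dt,ML=.62,.015,.0153,1/12,.0707
def prop(x,P,phi,dphi,T,n=10):
    h=T/n;rate=dphi/T
    for i in range(n):
        th,w,b,G=x;ph=phi+dphi*(i+.5)/n
        F=np.eye(4);F[0,1]=h;F[1]=[h*G/I,1-h*D/I,h*K/I,h*th/I]
        w2=w+h*(G*th+K*(ph+b)-D*(w-rate))/I
        x=np.array([th+h*w2,w2,b,G]);P=F@P@F.T+np.diag([1e-8,4e-4*h,1e-8,1e-9])
        if x[0]<phi+dphi*(i+1)/n-.25: x[0]=phi+dphi*(i+1)/n-.25;x[1]=max(x[1],rate)
    return x,P
def plan(x,phi,s0,fut,N=36):
    G=x[3];A=np.zeros((4,4));A[0,1]=1;A[1]=[G/I,-D/I,K/I,D/I];A[2,3]=1   # th,w,phi+b,rate
    M=expm(A*dt);nx=np.array([x[0],x[1],phi+x[2]]);X=np.zeros((3,N));c=nx.copy();rows=[];rhs=[]
    for k in range(N):
        sy=fut[k] if k<len(fut) else 0;dv=(sy-s0)*.12;s0=sy
        c=c+[0,-ML/I*dv,0]
        c=M[:3,:3]@c;X=M[:3,:3]@X;X[:,k]+=M[:3,3]/dt
        W=np.diag([1,.3,.5])*(1 if k<N-4 else 8);rows+=[W@X];rhs+=[-W@c]
    rows+=[2.5*np.eye(N)];rhs+=[np.zeros(N)]
    E=2.*(np.eye(N)-np.eye(N,k=-1));E=E;rows+=[E];rhs+=[np.zeros(N)]
    return np.linalg.lstsq(np.vstack(rows),np.concatenate(rhs),rcond=None)[0]
def rnd(u,q=.001):
    c=np.round(np.cumsum(u)/q)*q;return np.diff(np.r_[0,c]).round(3)
if __name__=="__main__":
    d,s,f=[json.loads(a) for a in sys.argv[1:4]];cams=sys.argv[4].split(",")
    st=json.load(open("st.json")) if os.path.exists("st.json") else dict(x=[-.25,0,0,.0736],P=np.diag([1e-5,1e-5,2e-5,2.5e-4]).tolist(),phi=0,s=0)
    x,P,phi,s0=np.array(st["x"]),np.array(st["P"]),st["phi"],st["s"]
    for k,u in enumerate(d):
        sy=s[k] if k<len(s) else 0;x[1]-=ML/I*(sy-s0)*.12;P[1,1]+=(.2*ML/I*(sy-s0)*.12)**2;s0=sy
        x,P=prop(x,P,phi,u,dt);phi+=u
    if s0 and cams!=[""]: x[1]+=ML/I*s0*.12;s0=0   # arm holds during pictures
    m=manip.sense();q=m["tool_rot"]
    print("pred",x.round(4),"sd",np.sqrt(np.diag(P)).round(4),"phi",round(phi,4),"meas",phi_of(q).round(4),"t",m["t"],m["tcp_pos"].round(4),"yaw",yaw(q).round(4))
    for n in cams:
        if not n: continue
        im=viewer.snapshot(n);cv2.imwrite(f"pics/{n}_last.png",im)
        z,c=lean({n:im},m["tcp_pos"],yaw(q),phi)[n];r=.006**2
        Kk=P[:,0]/(P[0,0]+r);print(n,"lean",z,"cost",c);x=x+Kk*(z-x[0]);P=P-np.outer(Kk,P[0])
        x,P=prop(x,P,phi,0,.05)
    print("est",x.round(4),"hub",round(x[0]-phi,3))
    u=rnd(plan(x,phi,s0,f)[:14]);print("plan",u[:12].tolist())
    xx,PP,pp=x,P,phi
    tr=[]
    ss=s0
    for k,v in enumerate(u):
        sy=f[k] if k<len(f) else 0;xx=xx.copy();xx[1]-=ML/I*(sy-ss)*.12;ss=sy
        xx,PP=prop(xx,PP,pp,v,dt);pp+=v;tr.append(round(xx[0],3))
    print("th",[float(a) for a in tr])
    json.dump(dict(x=x.tolist(),P=P.tolist(),phi=phi,s=s0),open("st.json","w"))
E
python3 -m creep '[{"slide":[0,0,0],"angular":[0.005,0,0],"claw":-1},{"slide":[0,0,0],"angular":[0.005,0,0],"claw":-1},{"slide":[0,0,0],"angular":[0.005,0,0],"claw":-1},{"slide":[0,0,0],"angular":[0.005,0,0],"claw":-1},{"slide":[0,0,0],"angular":[0.005,0,0],"claw":-1},{"slide":[0,0,0],"angular":[0.005,0,0],"claw":-1},{"slide":[0,0,0],"angular":[0.005,0,0],"claw":-1},{"slide":[0,0,0],"angular":[0.005,0,0],"claw":-1}]'
python3 step.py '[0.005,0.005,0.005,0.005,0.005,0.005,0.005,0.005]' '[]' '[]' top,side
```

```text
t: 7.7
tcp_pos: [0.5811, -0.2497, 0.1033]
tool_rot: [0.765, 0.643, -0.013, -0.015]
force: [-0.3, -0.6, -8.9]
finger_gap: 0.149
gripper_force: 97.5
pred [-0.2048  0.1251  0.      0.0736] sd [0.0647 0.2042 0.0046 0.0158] phi 0.04 meas 0.0404 t 7.7 [ 0.5811 -0.2497  0.1033] yaw -0.173
top lean -0.1862 cost 56.3
side lean -0.1848 cost 83.5
est [-0.1704  0.2299  0.0005  0.0708] hub -0.21
plan [-0.003, -0.011, -0.012, -0.009, -0.007, -0.003, 0.0, 0.0, 0.001, 0.001, 0.001, 0.001]
th [-0.149, -0.125, -0.101, -0.078, -0.059, -0.044, -0.032, -0.024, -0.019, -0.015, -0.012, -0.011, -0.01, -0.009]
```

```bash
python3 -m creep '[{"slide":[0,0,0],"angular":[-0.003,0,0],"claw":-1},{"slide":[0,0,0],"angular":[-0.011,0,0],"claw":-1},{"slide":[0,0,0],"angular":[-0.012,0,0],"claw":-1},{"slide":[0,0,0],"angular":[-0.009,0,0],"claw":-1}]' >/dev/null
python3 step.py '[-0.003,-0.011,-0.012,-0.009]' '[]' '[]' top,side
```

```text
pred [-0.078   0.2538  0.0005  0.0708] sd [0.0152 0.0476 0.0038 0.0096] phi 0.005 meas 0.0048 t 8.1333 [ 0.5806 -0.2495  0.1033] yaw -0.173
top lean -0.0507 cost 136.7
side lean 0.369 cost 33.8
est [0.2364 1.1473 0.0386 0.1322] hub 0.231
plan [-0.194, -0.097, 0.005, 0.058, 0.069, 0.056, 0.038, 0.021, 0.008, 0.001, -0.002, -0.002]
th [0.324, 0.374, 0.375, 0.337, 0.277, 0.213, 0.153, 0.103, 0.064, 0.033, 0.009, -0.011, -0.03, -0.048]
```

```bash
python3 - <<'E'
from m import *
s,t=cv2.imread("pics/side_last.png"),cv2.imread("pics/top_last.png")
for th in(-.08,-.05,-.02):
    print(th,[round(cost(n,i,[.581,-.2497,.1033],-.173,.005,th),1) for n,i in(("top",t),("side",s))])
f=lambda im,x,y,w,h,k:cv2.resize(im[y:y+h,x:x+w],None,fx=k,fy=k,interpolation=cv2.INTER_CUBIC)
a=f(t,360,180,60,60,6);b=f(s,330,170,60,60,6)
cv2.imwrite("pics/c3.png",np.hstack([b,a]))
E
```

```text
-0.08 [np.float64(179.9), np.float64(102.3)]
-0.05 [np.float64(134.5), np.float64(82.1)]
-0.02 [np.float64(191.8), np.float64(69.7)]
```

View pics/c3.png

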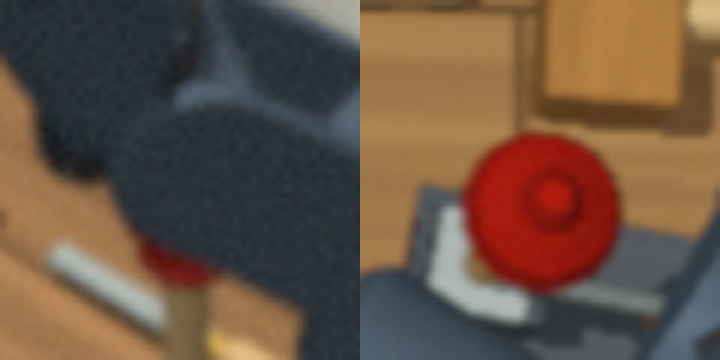

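The side view's head is hidden behind the forearm, so its reading is void. The top view shows the head clear at about (390.5, 215.3), so lean ≈ −0.05. I'll use the top camera only and reset the estimate.

```bash
python3 - <<'E'
import json,numpy as np
json.dump(dict(x=[-.023,.30,.0005,.0715],P=np.diag([1e-4,3e-3,1.4e-5,9e-5]).tolist(),phi=.005,s=0),open("st.json","w"))
E
python3 step.py '[]' '[]' '[]' top,top
```

```text
pred [-0.023   0.3     0.0005  0.0715] sd [0.01   0.0548 0.0037 0.0095] phi 0.005 meas 0.0057 t 8.2333 [ 0.5803 -0.2495  0.1033] yaw -0.1733
top lean -0.0165 cost 168.6
top lean -0.0024 cost 181.5
est [0.0118 0.2936 0.0005 0.0715] hub 0.007
plan [-0.029, -0.014, 0.002, 0.01, 0.011, 0.009, 0.005, 0.003, 0.001, -0.001, -0.001, 0.0]
th [0.034, 0.047, 0.051, 0.047, 0.04, 0.031, 0.022, 0.016, 0.011, 0.007, 0.005, 0.003, 0.002, 0.002]
```

```bash
python3 -m creep '[{"slide":[0,0,0],"angular":[-0.029,0,0],"claw":-1},{"slide":[0,0,0],"angular":[-0.014,0,0],"claw":-1},{"slide":[0,0,0],"angular":[0.002,0,0],"claw":-1},{"slide":[0,0,0],"angular":[0.01,0,0],"claw":-1}]' >/dev/null
python3 step.py '[-0.029,-0.014,0.002,0.01]' '[]' '[]' top,top
```

```text
pred [ 0.0473 -0.0711  0.0005  0.0715] sd [0.0242 0.081  0.0038 0.0095] phi -0.026 meas -0.024 t 8.6667 [ 0.5803 -0.2495  0.1033] yaw -0.1733
top lean 0.0455 cost 205.0
top lean 0.0423 cost 204.9
est [ 0.0351 -0.1466  0.0005  0.0715] hub 0.061
plan [0.019, 0.013, 0.005, 0.0, -0.003, -0.004, -0.003, -0.001, -0.001, 0.0, 0.0, 0.0]
th [0.022, 0.01, 0.002, -0.003, -0.005, -0.004, -0.003, -0.002, -0.001, 0.0, 0.001, 0.001, 0.002, 0.002]
```

```bash
python3 -m creep '[{"slide":[0,0,0],"angular":[0.019,0,0],"claw":-1},{"slide":[0,0,0],"angular":[0.013,0,0],"claw":-1},{"slide":[0,0,0],"angular":[0.005,0,0],"claw":-1},{"slide":[0,0,0],"angular":[0,0,0],"claw":-1},{"slide":[0,0,0],"angular":[-0.003,0,0],"claw":-1},{"slide":[0,0,0],"angular":[-0.004,0,0],"claw":-1}]' >/dev/null
python3 step.py '[0.019,0.013,0.005,0,-0.003,-0.004]' '[]' '[]' top,top
```

```text
pred [-0.0044  0.0102  0.0005  0.0715] sd [0.0381 0.1081 0.0033 0.0095] phi 0.004 meas 0.0036 t 9.2667 [ 0.5811 -0.2497  0.1032] yaw -0.1729
top lean -0.0118 cost 170.2
top lean -0.0115 cost 169.4
est [-0.0117  0.0017 -0.      0.0713] hub -0.016
plan [0.0, -0.001, -0.001, -0.001, -0.001, 0.0, 0.0, 0.0, 0.0, 0.0, 0.0, 0.0]
th [-0.011, -0.01, -0.009, -0.007, -0.006, -0.005, -0.004, -0.003, -0.003, -0.003, -0.003, -0.002, -0.002, -0.003]
```

```bash
python3 -m creep '[{"slide":[0,0,0],"angular":[0,0,0],"claw":-1},{"slide":[0,0,0],"angular":[-0.001,0,0],"claw":-1},{"slide":[0,0,0],"angular":[-0.001,0,0],"claw":-1},{"slide":[0,0,0],"angular":[-0.001,0,0],"claw":-1},{"slide":[0,0,0],"angular":[-0.001,0,0],"claw":-1},{"slide":[0,0,0],"angular":[0,0,0],"claw":-1},{"slide":[0,0,0],"angular":[0,0,0],"claw":-1},{"slide":[0,0,0],"angular":[0,0,0],"claw":-1},{"slide":[0,0,0],"angular":[0,0,0],"claw":-1},{"slide":[0,0,0],"angular":[0,0,0],"claw":-1}]' >/dev/null
python3 step.py '[0,-0.001,-0.001,-0.001,-0.001,0,0,0,0,0]' '[]' '[]' top,top
```

```text
pred [-0.0027  0.0029 -0.      0.0713] sd [0.0525 0.1131 0.0018 0.0094] phi 0.0 meas 0.0 t 10.2 [ 0.5811 -0.2497  0.1033] yaw -0.173
top lean 0.0097 cost 186.4
top lean 0.0111 cost 186.7
est [0.0127 0.0324 0.0003 0.0708] hub 0.013
plan [-0.006, -0.002, 0.001, 0.002, 0.002, 0.002, 0.001, 0.0, 0.0, 0.0, 0.0, -0.0]
th [0.015, 0.016, 0.015, 0.013, 0.011, 0.008, 0.006, 0.005, 0.004, 0.003, 0.002, 0.001, 0.001, 0.001]
```

```bash
python3 -m creep '[{"slide":[0,0,0],"angular":[-0.006,0,0],"claw":-1},{"slide":[0,0,0],"angular":[-0.002,0,0],"claw":-1},{"slide":[0,0,0],"angular":[0.001,0,0],"claw":-1},{"slide":[0,0,0],"angular":[0.002,0,0],"claw":-1},{"slide":[0,0,0],"angular":[0.002,0,0],"claw":-1},{"slide":[0,0,0],"angular":[0.002,0,0],"claw":-1},{"slide":[0,0,0],"angular":[0.001,0,0],"claw":-1},{"slide":[0,0,0],"angular":[0,0,0],"claw":-1},{"slide":[0,0,0],"angular":[0,0,0],"claw":-1}]' >/dev/null
python3 step.py '[-0.006,-0.002,0.001,0.002,0.002,0.002,0.001,0,0]' '[]' '[]' top,top
```

```text
pred [ 0.0036 -0.0131  0.0003  0.0708] sd [0.0358 0.079  0.0016 0.0092] phi 0.0 meas -0.0001 t 11.05 [ 0.5811 -0.2497  0.1033] yaw -0.173
top lean -0.0056 cost 175.6
top lean -0.0065 cost 175.2
est [-0.0083 -0.0317  0.0001  0.0708] hub -0.008
plan [0.004, 0.002, 0.0, -0.002, -0.002, -0.001, -0.001, -0.001, 0.0, 0.0, 0.001, 0.0]
th [-0.011, -0.012, -0.012, -0.01, -0.008, -0.007, -0.005, -0.004, -0.003, -0.002, -0.002, -0.002, -0.002, -0.002]
```

```bash
python3 -m creep '[{"slide":[0,0,0],"angular":[0.004,0,0],"claw":-1},{"slide":[0,0,0],"angular":[0.002,0,0],"claw":-1},{"slide":[0,0,0],"angular":[0,0,0],"claw":-1},{"slide":[0,0,0],"angular":[-0.002,0,0],"claw":-1},{"slide":[0,0,0],"angular":[-0.002,0,0],"claw":-1},{"slide":[0,0,0],"angular":[-0.001,0,0],"claw":-1},{"slide":[0,0,0],"angular":[-0.001,0,0],"claw":-1},{"slide":[0,0,0],"angular":[-0.001,0,0],"claw":-1},{"slide":[0,0,0],"angular":[0,0,0],"claw":-1}]' >/dev/null
python3 step.py '[0.004,0.002,0,-0.002,-0.002,-0.001,-0.001,-0.001,0]' '[]' '[]' top,top
```

```text
pred [-0.0027  0.0079  0.0001  0.0708] sd [0.0355 0.0784 0.0016 0.0092] phi -0.001 meas -0.001 t 11.9 [ 0.581  -0.2497  0.1033] yaw -0.173
top lean 0.0126 cost 190.3
top lean 0.0133 cost 191.9
est [0.0157 0.0395 0.0005 0.0706] hub 0.017
plan [-0.006, -0.003, 0.001, 0.003, 0.002, 0.003, 0.001, 0.0, 0.0, 0.0, 0.0, 0.0]
th [0.018, 0.019, 0.019, 0.016, 0.013, 0.01, 0.008, 0.006, 0.005, 0.004, 0.003, 0.003, 0.002, 0.002]
```

```bash
python3 -m creep '[{"slide":[0,0,0],"angular":[-0.006,0,0],"claw":-1},{"slide":[0,0,0],"angular":[-0.003,0,0],"claw":-1},{"slide":[0,0,0],"angular":[0.001,0,0],"claw":-1},{"slide":[0,0,0],"angular":[0.003,0,0],"claw":-1},{"slide":[0,0,0],"angular":[0.002,0,0],"claw":-1},{"slide":[0,0,0],"angular":[0.003,0,0],"claw":-1},{"slide":[0,0,0],"angular":[0.001,0,0],"claw":-1},{"slide":[0,0,0],"angular":[0,0,0],"claw":-1},{"slide":[0,0,0],"angular":[0,0,0],"claw":-1}]' >/dev/null
python3 step.py '[-0.006,-0.003,0.001,0.003,0.002,0.003,0.001,0,0]' '[]' '[]' top,top
```

```text
pred [ 0.0047 -0.0147  0.0005  0.0706] sd [0.0354 0.0781 0.0016 0.0092] phi 0.0 meas -0.0001 t 12.75 [ 0.5811 -0.2497  0.1033] yaw -0.1729
top lean -0.0011 cost 177.6
top lean -0.0057 cost 175.5
est [-0.0056 -0.0291  0.0002  0.0704] hub -0.006
plan [0.003, 0.002, -0.001, -0.001, -0.002, -0.001, -0.0, -0.001, 0.0, 0.0, 0.001, 0.0]
th [-0.008, -0.009, -0.009, -0.008, -0.007, -0.006, -0.005, -0.004, -0.004, -0.004, -0.004, -0.005, -0.005, -0.006]
```

```bash
python3 -m creep '[{"slide":[0,0,0],"angular":[0.003,0,0],"claw":-1},{"slide":[0,0,0],"angular":[0.002,0,0],"claw":-1},{"slide":[0,0,0],"angular":[-0.001,0,0],"claw":-1},{"slide":[0,0,0],"angular":[-0.001,0,0],"claw":-1},{"slide":[0,0,0],"angular":[-0.002,0,0],"claw":-1},{"slide":[0,0,0],"angular":[-0.001,0,0],"claw":-1},{"slide":[0,0,0],"angular":[0,0,0],"claw":-1},{"slide":[0,0,0],"angular":[-0.001,0,0],"claw":-1},{"slide":[0,0,0],"angular":[0,0,0],"claw":-1}]' >/dev/null
python3 step.py '[0.003,0.002,-0.001,-0.001,-0.002,-0.001,0,-0.001,0]' '[]' '[-0.1,-0.2,-0.3,-0.4,-0.4,-0.4,-0.3,-0.2,-0.1,0]' top,top
```

```text
pred [-0.0039  0.0012  0.0002  0.0704] sd [0.0353 0.0779 0.0016 0.0092] phi -0.001 meas -0.001 t 13.6 [ 0.581  -0.2497  0.1033] yaw -0.173
top lean 0.0012 cost 181.6
top lean 0.0015 cost 182.8
est [0.002  0.0089 0.0004 0.0704] hub 0.003
plan [-0.012, -0.007, 0.0, 0.006, 0.008, 0.008, 0.006, 0.004, 0.0, -0.002, -0.003, -0.003]
th [0.006, 0.01, 0.013, 0.017, 0.017, 0.017, 0.015, 0.011, 0.007, 0.002, -0.0, -0.0, 0.0, 0.002]
```

```bash
python3 -m creep '[{"slide":[0.3,-0.1,0],"angular":[-0.012,0,0],"claw":-1},{"slide":[0.6,-0.2,0],"angular":[-0.007,0,-0.001],"claw":-1},{"slide":[0.9,-0.3,0],"angular":[0,0,-0.002],"claw":-1},{"slide":[1.1,-0.4,0],"angular":[0.006,0,-0.002],"claw":-1},{"slide":[1.2,-0.4,0],"angular":[0.008,0,-0.002],"claw":-1},{"slide":[1.2,-0.4,0],"angular":[0.008,0,-0.002],"claw":-1},{"slide":[1.1,-0.3,0],"angular":[0.006,0,-0.002],"claw":-1},{"slide":[0.9,-0.2,0],"angular":[0.004,0,-0.002],"claw":-1},{"slide":[0.6,-0.1,0],"angular":[0,0,-0.001],"claw":-1}]' >/dev/null
python3 step.py '[-0.012,-0.007,0,0.006,0.008,0.008,0.006,0.004,0]' '[-0.1,-0.2,-0.3,-0.4,-0.4,-0.4,-0.3,-0.2,-0.1]' '[-0.1,-0.2,-0.3,-0.4,-0.4,-0.4,-0.3,-0.2,-0.1,0]' top,top
```

```text
pred [ 0.0066 -0.0838  0.0004  0.0704] sd [0.0381 0.0845 0.0016 0.0092] phi 0.012 meas 0.0125 t 14.45 [ 0.5705 -0.1659  0.1031] yaw -0.1573
top lean 0.0086 cost 175.8
top lean 0.006 cost 156.7
est [ 0.0041 -0.0207  0.0004  0.0704] hub -0.008
plan [-0.018, -0.012, -0.003, 0.005, 0.008, 0.009, 0.006, 0.004, 0.001, -0.002, -0.003, -0.003]
th [0.007, 0.012, 0.016, 0.02, 0.02, 0.02, 0.017, 0.013, 0.008, 0.003, 0.0, 0.0, 0.001, 0.001]
```

```bash
python3 -m creep '[{"slide":[0.5,-0.1,0],"angular":[-0.018,0,0],"claw":-1},{"slide":[0.8,-0.2,0],"angular":[-0.012,0,-0.001],"claw":-1},{"slide":[1.0,-0.3,0],"angular":[-0.003,0,-0.002],"claw":-1},{"slide":[1.2,-0.4,0],"angular":[0.005,0,-0.002],"claw":-1},{"slide":[1.2,-0.4,0],"angular":[0.008,0,-0.002],"claw":-1},{"slide":[1.2,-0.4,0],"angular":[0.009,0,-0.002],"claw":-1},{"slide":[1.1,-0.3,0],"angular":[0.006,0,-0.002],"claw":-1},{"slide":[0.9,-0.2,0],"angular":[0.004,0,-0.002],"claw":-1},{"slide":[0.6,-0.1,0],"angular":[0.001,0,-0.001],"claw":-1}]' >/dev/null
python3 step.py '[-0.018,-0.012,-0.003,0.005,0.008,0.009,0.006,0.004,0.001]' '[-0.1,-0.2,-0.3,-0.4,-0.4,-0.4,-0.3,-0.2,-0.1]' '[-0.1,-0.2,-0.3,-0.4,-0.4,-0.4,-0.3,-0.2,-0.1,0]' top,top
```

```text
pred [ 0.0082 -0.0901  0.0004  0.0704] sd [0.0398 0.0877 0.0016 0.0092] phi 0.012 meas 0.0125 t 15.3 [ 0.5598 -0.0784  0.1029] yaw -0.1435
top lean 0.0079 cost 167.1
top lean 0.0058 cost 148.7
est [ 0.003  -0.0298  0.0005  0.0704] hub -0.009
plan [-0.017, -0.012, -0.003, 0.005, 0.007, 0.009, 0.006, 0.004, 0.001, -0.002, -0.003, -0.003]
th [0.005, 0.01, 0.014, 0.018, 0.018, 0.018, 0.015, 0.011, 0.006, 0.001, -0.001, -0.002, -0.002, -0.001]
```

```bash
python3 -m creep '[{"slide":[0.5,-0.1,0],"angular":[-0.017,0,0],"claw":-1},{"slide":[0.8,-0.2,0],"angular":[-0.012,0,-0.001],"claw":-1},{"slide":[1.0,-0.3,0],"angular":[-0.003,0,-0.002],"claw":-1},{"slide":[1.2,-0.4,0],"angular":[0.005,0,-0.003],"claw":-1},{"slide":[1.2,-0.4,0],"angular":[0.007,0,-0.003],"claw":-1},{"slide":[1.2,-0.4,0],"angular":[0.009,0,-0.003],"claw":-1},{"slide":[1.1,-0.3,0],"angular":[0.006,0,-0.002],"claw":-1},{"slide":[0.9,-0.2,0],"angular":[0.004,0,-0.002],"claw":-1},{"slide":[0.6,-0.1,0],"angular":[0.001,0,-0.001],"claw":-1}]' >/dev/null
python3 step.py '[-0.017,-0.012,-0.003,0.005,0.007,0.009,0.006,0.004,0.001]' '[-0.1,-0.2,-0.3,-0.4,-0.4,-0.4,-0.3,-0.2,-0.1]' '[-0.1,-0.2,-0.3,-0.4,-0.4,-0.3,-0.2,-0.1,0,0]' top,top
python3 - <<'E'
from m import *
m=manip.sense();d=np.array([.555,.2524])-m["tcp_pos"][:2];print("rack xy to go",d@[.994,-.109],d@[.109,.994])
E
```

```text
pred [ 0.0065 -0.0906  0.0005  0.0704] sd [0.0406 0.0897 0.0016 0.0091] phi 0.012 meas 0.0123 t 16.15 [0.5477 0.0091 0.1027] yaw -0.1264
top lean -0.0049 cost 154.5
top lean -0.0087 cost 137.0
est [-0.0126 -0.0594  0.0002  0.0703] hub -0.025
plan [-0.011, -0.009, -0.002, 0.003, 0.005, 0.007, 0.004, 0.001, -0.001, -0.002, -0.003, -0.002]
th [-0.012, -0.009, -0.003, 0.004, 0.009, 0.009, 0.008, 0.004, -0.0, -0.002, -0.002, -0.001, -0.0, 0.001]
rack xy to go -0.019364714633779204 0.2430293089257391
```

```bash
python3 -m creep '[{"slide":[0.5,-0.1,0],"angular":[-0.011,0,0],"claw":-1},{"slide":[0.8,-0.2,0],"angular":[-0.009,0,-0.001],"claw":-1},{"slide":[1.0,-0.3,0],"angular":[-0.002,0,-0.002],"claw":-1},{"slide":[1.1,-0.4,0],"angular":[0.003,0,-0.003],"claw":-1},{"slide":[1.2,-0.4,0],"angular":[0.005,0,-0.003],"claw":-1},{"slide":[1.1,-0.3,0],"angular":[0.007,0,-0.003],"claw":-1},{"slide":[1.0,-0.2,0],"angular":[0.004,0,-0.003],"claw":-1},{"slide":[0.8,-0.1,0],"angular":[0.001,0,-0.002],"claw":-1},{"slide":[0.5,0,0],"angular":[-0.001,0,0],"claw":-1}]' >/dev/null
python3 step.py '[-0.011,-0.009,-0.002,0.003,0.005,0.007,0.004,0.001,-0.001]' '[-0.1,-0.2,-0.3,-0.4,-0.4,-0.3,-0.2,-0.1,0]' '[]' top,top
python3 - <<'E'
from m import *
t,s=cv2.imread("pics/top_last.png"),viewer.snapshot("side");cv2.imwrite("pics/side_x.png",s)
f=lambda im,x,y,w,h,k:cv2.resize(im[y:y+h,x:x+w],None,fx=k,fy=k,interpolation=cv2.INTER_CUBIC)
cv2.imwrite("pics/c4.png",np.hstack([f(s,200,110,130,150,3),f(t,150,170,130,150,3)]))
m=manip.sense();d=np.array([.555,.2524])-m["tcp_pos"][:2];print("rack xy to go",d@[.994,-.109],d@[.109,.994],m["t"])
E
```

```text
pred [-0.0001 -0.0389  0.0002  0.0703] sd [0.0409 0.0908 0.0017 0.0091] phi 0.009 meas 0.0088 t 17.0 [0.5376 0.0907 0.1026] yaw -0.1096
top lean -0.0029 cost 155.6
top lean -0.0037 cost 144.5
est [-0.0048 -0.0059  0.0001  0.0704] hub -0.014
plan [-0.004, -0.003, -0.003, 0.0, 0.0, 0.0, 0.0, 0.001, 0.0, 0.0, 0.0, 0.0]
th [-0.004, -0.003, -0.001, -0.0, 0.0, 0.001, 0.001, 0.001, 0.002, 0.002, 0.002, 0.003, 0.003, 0.004]
rack xy to go -0.0006728804263138396 0.16370375320522454 17.15
```

View pics/c4.png

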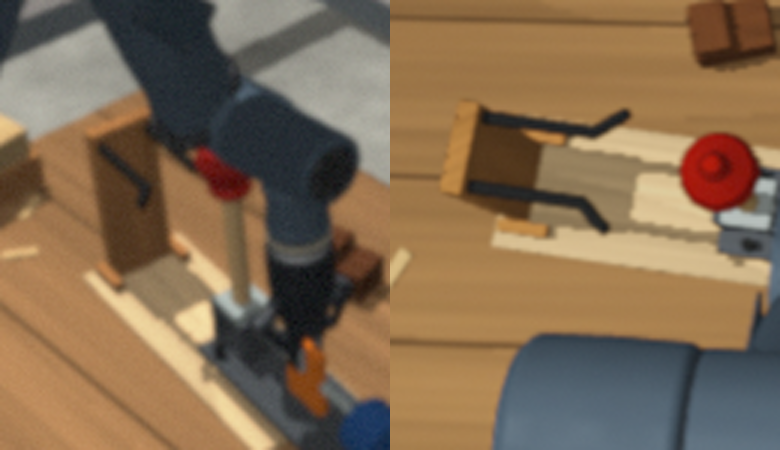

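The side view shows the stem upright in front of the fork. The top view has the head at crop (718,172), in line with the prong mouth with tips at (630,113) and (605,230). Advancing.

```bash
python3 -m creep '[{"slide":[0.4,0,0],"angular":[-0.005,0,0],"claw":-1},{"slide":[0.8,0,0],"angular":[-0.004,0,0],"claw":-1},{"slide":[1.1,0,0],"angular":[-0.003,0,0],"claw":-1},{"slide":[1.2,0,0],"angular":[0,0,0],"claw":-1},{"slide":[1.2,0,0],"angular":[0,0,0],"claw":-1},{"slide":[1.1,0,0],"angular":[0,0,0],"claw":-1},{"slide":[0.8,0,0],"angular":[0,0,0],"claw":-1},{"slide":[0.4,0,0],"angular":[0.001,0,0],"claw":-1}]' >/dev/null
python3 - <<'E'
import json
s=json.load(open("st.json"));s["x"][1]+=.017;s["x"][0]+=.0005;json.dump(s,open("st.json","w"))
E
python3 step.py '[-0.005,-0.004,-0.003,0,0,0,0,0.001]' '[]' '[]' top,top
python3 - <<'E'
from m import *
m=manip.sense();d=np.array([.555,.2524])-m["tcp_pos"][:2];print("rack xy to go",d@[.994,-.109],d@[.109,.994],m["t"])
E
```

```text
pred [-0.0008 -0.0231  0.0001  0.0704] sd [0.0318 0.0727 0.0016 0.0091] phi -0.002 meas -0.0022 t 17.8167 [0.5453 0.1606 0.1025] yaw -0.1092
top lean -0.003 cost 133.5
top lean -0.005 cost 127.7
est [-0.0064 -0.0355  0.0001  0.0704] hub -0.004
plan [0.005, 0.003, 0.0, -0.002, -0.002, -0.001, -0.001, -0.001, 0.0, 0.0, 0.001, 0.0]
th [-0.009, -0.011, -0.011, -0.01, -0.009, -0.007, -0.006, -0.005, -0.005, -0.005, -0.005, -0.005, -0.006, -0.007]
rack xy to go -0.0005068817050146564 0.09304648511915377 17.9167
```

```bash
python3 -m creep '[{"slide":[0.5,0,0],"angular":[0.005,0,0],"claw":-1},{"slide":[0.9,0,0],"angular":[0.003,0,0],"claw":-1},{"slide":[1.2,0,0],"angular":[0,0,0],"claw":-1},{"slide":[1.3,0,0],"angular":[-0.002,0,0],"claw":-1},{"slide":[1.3,0,0],"angular":[-0.002,0,0],"claw":-1},{"slide":[1.3,0,0],"angular":[-0.001,0,0],"claw":-1},{"slide":[1.2,0,0],"angular":[-0.001,0,0],"claw":-1},{"slide":[0.8,0,0],"angular":[-0.001,0,0],"claw":-1},{"slide":[0.5,0,0],"angular":[0,0,0],"claw":-1},{"slide":[0.2,0,0],"angular":[0,0,0],"claw":-1}]' >/dev/null
python3 step.py '[0.005,0.003,0,-0.002,-0.002,-0.001,-0.001,-0.001,0,0]' '[]' '[]' top,top
python3 - <<'E'
from m import *
m=manip.sense();d=np.array([.555,.2524])-m["tcp_pos"][:2];print("rack xy to go",d@[.994,-.109],d@[.109,.994],m["t"])
P=head(m["tcp_pos"],yaw(m["tool_rot"]),0,0)
E
```

```text
pred [-0.0047 -0.002   0.0001  0.0704] sd [0.0437 0.0933 0.0016 0.0091] phi -0.001 meas -0.0011 t 18.75 [0.5554 0.2514 0.1024] yaw -0.1096
top lean -0.0112 cost 107.4
top lean -0.0119 cost 112.0
est [-0.013  -0.0234 -0.0001  0.0705] hub -0.012
plan [0.006, 0.002, 0.0, -0.002, -0.002, -0.002, -0.001, 0.0, -0.001, 0.001, 0.0, 0.0]
th [-0.015, -0.015, -0.014, -0.012, -0.009, -0.007, -0.004, -0.002, -0.0, 0.001, 0.003, 0.004, 0.005, 0.007]
rack xy to go -0.0005720322787336554 0.0019190627520479576 18.85
```

```bash
python3 -m creep '[{"slide":[0.2,0,0],"angular":[0.006,0,0],"claw":-1},{"slide":[0,0,0.1],"angular":[0.002,0,0],"claw":-1},{"slide":[0,0,0.3],"angular":[0,0,0],"claw":-1},{"slide":[0,0,0.4],"angular":[-0.002,0,0],"claw":-1},{"slide":[0,0,0.4],"angular":[-0.002,0,0],"claw":-1},{"slide":[0,0,0.4],"angular":[-0.002,0,0],"claw":-1},{"slide":[0,0,0.3],"angular":[-0.001,0,0],"claw":-1},{"slide":[0,0,0.2],"angular":[0,0,0],"claw":-1},{"slide":[0,0,0.1],"angular":[-0.001,0,0],"claw":-1},{"slide":[0,0,0],"angular":[0.001,0,0],"claw":-1}]'
python3 step.py '[0.006,0.002,0,-0.002,-0.002,-0.002,-0.001,0,-0.001,0.001]' '[]' '[]' top,top
python3 - <<'E'
from m import *
t,s=cv2.imread("pics/top_last.png"),viewer.snapshot("side")
f=lambda im,x,y,w,h,k:cv2.resize(im[y:y+h,x:x+w],None,fx=k,fy=k,interpolation=cv2.INTER_CUBIC)
cv2.imwrite("pics/c5.png",np.hstack([f(s,200,110,130,150,3),f(t,150,170,130,150,3)]))
m=manip.sense();d=np.array([.555,.2524])-m["tcp_pos"][:2];print("rack xy to go",d@[.994,-.109],d@[.109,.994],m["t"])
E
```

```text
t: 19.68
tcp_pos: [0.5554, 0.2522, 0.0802]
tool_rot: [0.745, 0.667, -0.0, -0.0]
force: [-0.2, 0.8, -10.0]
finger_gap: 0.15
gripper_force: 97.8
pred [ 0.0014  0.0171 -0.0001  0.0705] sd [0.0427 0.0909 0.0016 0.0091] phi 0.0 meas 0.0007 t 19.6833 [0.5554 0.2522 0.0802] yaw -0.1109
top lean 0.037 cost 129.2
top lean 0.043 cost 130.6
est [0.0472 0.1057 0.0008 0.07  ] hub 0.047
plan [-0.02, -0.008, 0.002, 0.008, 0.008, 0.006, 0.004, 0.002, 0.0, -0.001, 0.0, -0.001]
th [0.055, 0.057, 0.054, 0.047, 0.038, 0.029, 0.021, 0.014, 0.01, 0.007, 0.004, 0.003, 0.001, 0.0]
rack xy to go -0.0008848049181855824 6.816063386916655e-06 19.8333
```

View pics/c5.png

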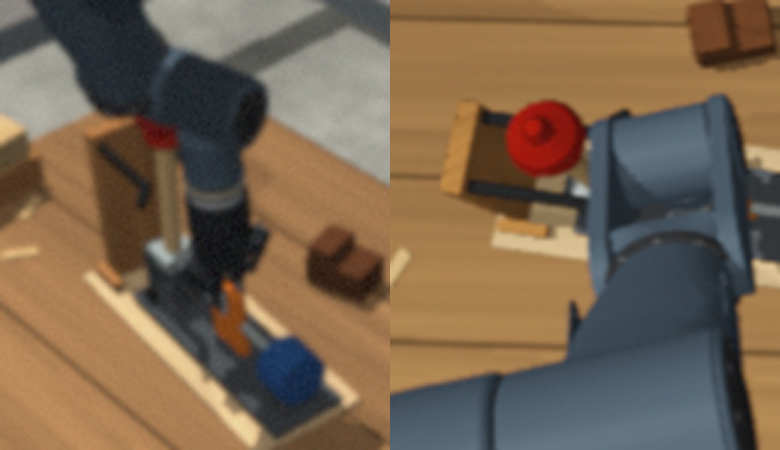

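The stem stands between the prongs, with the head at crop (545,138) in the top view and the stand lying along the board in the side view. I'll recentre the tilt and set it down.

```bash
python3 -m creep '[{"slide":[0,0,0],"angular":[-0.024,0,0],"claw":-1},{"slide":[0,0,0],"angular":[-0.01,0,0],"claw":-1},{"slide":[0,0,0],"angular":[0.003,0,0],"claw":-1},{"slide":[0,0,0.1],"angular":[0.009,0,0],"claw":-1},{"slide":[0,0,0.1],"angular":[0.009,0,0],"claw":-1},{"slide":[0,0,0.1],"angular":[0.008,0,0],"claw":-1},{"slide":[0,0,0.1],"angular":[0.005,0,0],"claw":-1},{"slide":[0,0,0.05],"angular":[0,0,0],"claw":-1}]'
python3 -c "
from m import *
m=manip.sense();q=m['tool_rot'];print(phi_of(q),lean({'top':viewer.snapshot('top')},m['tcp_pos'],yaw(q),0))"
```

```text
t: 20.5
tcp_pos: [0.5563, 0.2521, 0.0758]
tool_rot: [0.745, 0.667, -0.0, 0.0]
force: [-0.8, -0.5, -8.3]
finger_gap: 0.15
gripper_force: 97.8
-5.59448056338148e-05 {'top': (np.float64(-0.0286), np.float64(99.6))}
```

```bash
python3 -m creep '[{"slide":[0,0,0.05],"angular":[0,0,0],"claw":-1},{"slide":[0,0,0.05],"angular":[0,0,0],"claw":-1},{"slide":[0,0,0],"angular":[0,0,0],"claw":-1}]'
```

```text
t: 20.8
tcp_pos: [0.5557, 0.2522, 0.0751]
tool_rot: [0.745, 0.667, -0.0, 0.0]
force: [0.6, -0.2, -7.6]
finger_gap: 0.142
gripper_force: 98.2
```

```bash
python3 -m creep '[{"slide":[0,0,0.05],"angular":[0,0,0],"claw":-1},{"slide":[0,0,0.05],"angular":[0,0,0],"claw":-1},{"slide":[0,0,0],"angular":[0,0,0],"claw":-1},{"slide":[0,0,0],"angular":[0,0,0],"claw":-1}]'
```

```text
t: 21.13
tcp_pos: [0.5558, 0.2522, 0.0751]
tool_rot: [0.745, 0.667, 0.0, 0.0]
force: [-2.4, -0.6, 2.1]
finger_gap: 0.148
gripper_force: 99.5
```

```bash
python3 -m creep '[{"slide":[0,0,0],"angular":[0,0,0],"claw":-0.6},{"slide":[0,0,0],"angular":[0,0,0],"claw":-0.4},{"slide":[0,0,0],"angular":[0,0,0],"claw":-0.1},{"slide":[0,0,0],"angular":[0,0,0],"claw":0.2},{"slide":[0,0,0],"angular":[0,0,0],"claw":0.5},{"slide":[0,0,0],"angular":[0,0,0],"claw":0.5},{"slide":[0,0,0],"angular":[0,0,0],"claw":0.5},{"slide":[0,0,0],"angular":[0,0,0],"claw":0.5}]'
python3 -m creep '[{"slide":[0,0,-0.5],"angular":[0,0,0],"claw":0.5},{"slide":[0,0,-1],"angular":[0,0,0],"claw":0.5},{"slide":[0,0,-1.5],"angular":[0,0,0],"claw":0.5},{"slide":[0,0,-2],"angular":[0,0,0],"claw":0.5},{"slide":[0,0,-2],"angular":[0,0,0],"claw":0.5},{"slide":[0,0,-2],"angular":[0,0,0],"claw":0.5},{"slide":[0,0,-2],"angular":[0,0,0],"claw":0.5},{"slide":[0,0,-2],"angular":[0,0,0],"claw":0.5},{"slide":[0,0,-2],"angular":[0,0,0],"claw":0.5},{"slide":[0,0,-2],"angular":[0,0,0],"claw":0.5}]'
python3 -m creep '[{"slide":[0,0,-2],"angular":[0,0,0],"claw":0.5},{"slide":[0,0,-2],"angular":[0,0,0],"claw":0.5},{"slide":[0,0,-2],"angular":[0,0,0],"claw":0.5},{"slide":[0,0,-2],"angular":[0,0,0],"claw":0.5},{"slide":[0,0,-2],"angular":[0,0,0],"claw":0.5},{"slide":[0,0,-1],"angular":[0,0,0],"claw":0.5},{"slide":[0,0,0],"angular":[0,0,0],"claw":0.5},{"slide":[0,0,0],"angular":[0,0,0],"claw":0.5},{"slide":[0,0,0],"angular":[0,0,0],"claw":0.5},{"slide":[0,0,0],"angular":[0,0,0],"claw":0.5}]'
python3 - <<'E'
from m import *
t,s=viewer.snapshot("top"),viewer.snapshot("side")
f=lambda im,x,y,w,h,k:cv2.resize(im[y:y+h,x:x+w],None,fx=k,fy=k,interpolation=cv2.INTER_CUBIC)
cv2.imwrite("pics/c6.png",np.hstack([f(s,200,110,130,150,3),f(t,150,170,130,150,3)]))
print([lean({n:i},[.5555,.2522,.075],-.110,0) for n,i in(("top",t),("side",s))],lean({"top":viewer.snapshot("top")},[.5555,.2522,.075],-.110,0))
E
```

```text
t: 21.8
tcp_pos: [0.5558, 0.2522, 0.074]
tool_rot: [0.745, 0.667, -0.0, 0.0]
force: [-0.4, -0.4, 0.1]
finger_gap: 0.75
gripper_force: 0.0
t: 22.63
tcp_pos: [0.5556, 0.2523, 0.2462]
tool_rot: [0.745, 0.667, 0.0, 0.0]
force: [0.1, -0.4, 1.1]
finger_gap: 0.749
gripper_force: 0.0
t: 23.47
tcp_pos: [0.5549, 0.252, 0.3523]
tool_rot: [0.745, 0.667, -0.002, -0.001]
force: [0.4, -0.1, 0.4]
finger_gap: 0.749
gripper_force: 0.0
[{'top': (np.float64(0.3206), np.float64(101.0))}, {'side': (np.float64(-0.0833), np.float64(91.4))}] {'top': (np.float64(0.3168), np.float64(102.9))}
```

View pics/c6.png

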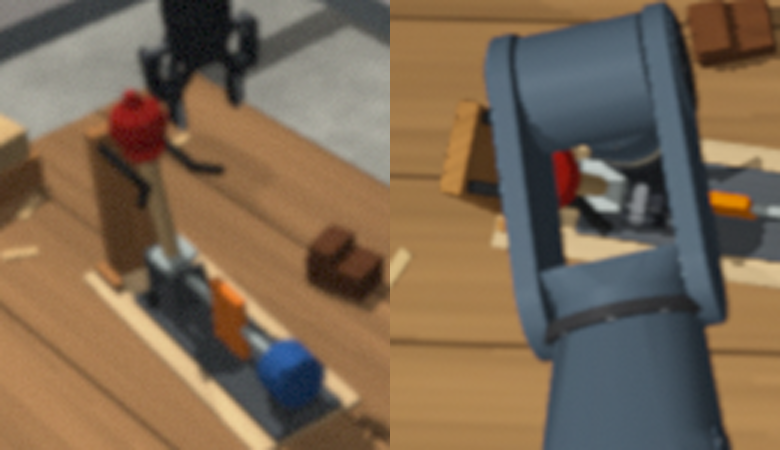

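The side view shows the stand flat on the board, the stem leaning gently on the near prong (about −0.08 rad) and the gripper well above. I'll let it settle, check it's still and hand in.

```bash
python3 -m creep '[{"slide":[0,0,0],"angular":[0,0,0],"claw":0.5},{"slide":[0,0,0],"angular":[0,0,0],"claw":0.5},{"slide":[0,0,0],"angular":[0,0,0],"claw":0.5},{"slide":[0,0,0],"angular":[0,0,0],"claw":0.5},{"slide":[0,0,0],"angular":[0,0,0],"claw":0.5},{"slide":[0,0,0],"angular":[0,0,0],"claw":0.5},{"slide":[0,0,0],"angular":[0,0,0],"claw":0.5},{"slide":[0,0,0],"angular":[0,0,0],"claw":0.5},{"slide":[0,0,0],"angular":[0,0,0],"claw":0.5},{"slide":[0,0,0],"angular":[0,0,0],"claw":0.5}]' >/dev/null
python3 - <<'E'
from m import *
from station import ticket
l=[lean({"side":viewer.snapshot("side")},[.5555,.2522,.075],-.110,0)["side"][0] for _ in range(3)];print(l)
if max(l)-min(l)<.01 and abs(l[-1])<.15: print(ticket.sign_off())
E
```

```text
[np.float64(-0.0836), np.float64(-0.0837), np.float64(-0.0841)]
the job is handed in; nothing more can be done
None
```

I handed the job in: the finial was balanced upright for over 5 s and carried into the rack. The stand is set down at its place within about 1 mm by the arm's reading and released. The stem rests still between the prongs at about −0.08 rad. Handing in gave no verdict.

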